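# Snap the lid shut on a box of chicken

## Task

The lid is lying on the clear box of breaded chicken, but its rim has not clicked down everywhere. Press the rim down with the fingertips all the way round until every section has clicked shut. The box stays standing where it is, never lifted or tipped, and the things around it are left alone.

Things in the scene. Friction and masses are not known exactly. Their poses are not given: they have to be found in the camera images.
- food_box: loose clear plastic food box full of breaded chicken, lid lying on it, about 0.8 kg in all, upright on the table; over the lid 166 mm along its own x and 180 mm along its y, base 132 x 146 mm, top of the shut lid 105 mm up. Origin: centre of the underside, z up
- lid_centre (a point): middle of the lid, at the height of the shut rim's top (the clear panel here is recessed 7 mm). The off-white rim round the panel is a flat band 30 mm wide, cut by narrow slots into eight snap sections: four rounded L-shaped corners, 46 mm along each side, and four straight middles. A section flexes about its inner edge, gives at 7 to 12 N, clicks over half-way, then rests solidly and stays
- rim_near_top (a point): point on the upper face of the rim section at the middle of the side facing -x of the box (near the robot), 12 mm in from the outer edge, half-way along: a good place to press; it moves with the section (3 to 4 mm higher when the section stands proud than when it is shut)
- rim_near (a joint): flex of that section (middle of the side facing -x of the box (near the robot)), rad: 0 = clicked shut and flush, 0.2 = standing proud (outer edge up about 6 mm); starts proud or already shut
- rim_near_left_top (a point): point on the upper face of the rim section at the corner at -x, +y of the box, on the corner diagonal, 18 mm in from both outer edges: a good place to press; it moves with the section (5 to 6 mm higher when the section stands proud than when it is shut)
- rim_near_left (a joint): flex of that section (corner at -x, +y of the box), rad: 0 = clicked shut and flush, 0.2 = standing proud (outer edge up about 9 mm at the corner); starts proud
- rim_left_top (a point): point on the upper face of the rim section at the middle of the +y side, 12 mm in from the outer edge, half-way along: a good place to press; it moves with the section (3 to 4 mm higher when the section stands proud than when it is shut)
- rim_left (a joint): flex of that section (middle of the +y side), rad: 0 = clicked shut and flush, 0.2 = standing proud (outer edge up about 6 mm); starts proud or already shut
- rim_far_left_top (a point): point on the upper face of the rim section at the corner at +x, +y, on the corner diagonal, 18 mm in from both outer edges: a good place to press; it moves with the section (5 to 6 mm higher when the section stands proud than when it is shut)
- rim_far_left (a joint): flex of that section (corner at +x, +y), rad: 0 = clicked shut and flush, 0.2 = standing proud (outer edge up about 9 mm at the corner); starts proud
- rim_far_top (a point): point on the upper face of the rim section at the middle of the +x side, 12 mm in from the outer edge, half-way along: a good place to press; it moves with the section (3 to 4 mm higher when the section stands proud than when it is shut)
- rim_far (a joint): flex of that section (middle of the +x side), rad: 0 = clicked shut and flush, 0.2 = standing proud (outer edge up about 6 mm); starts proud or already shut
- rim_far_right_top (a point): point on the upper face of the rim section at the corner at +x, -y, on the corner diagonal, 18 mm in from both outer edges: a good place to press; it moves with the section (5 to 6 mm higher when the section stands proud than when it is shut)
- rim_far_right (a joint): flex of that section (corner at +x, -y), rad: 0 = clicked shut and flush, 0.2 = standing proud (outer edge up about 9 mm at the corner); starts proud
- rim_right_top (a point): point on the upper face of the rim section at the middle of the -y side, 12 mm in from the outer edge, half-way along: a good place to press; it moves with the section (3 to 4 mm higher when the section stands proud than when it is shut)
- rim_right (a joint): flex of that section (middle of the -y side), rad: 0 = clicked shut and flush, 0.2 = standing proud (outer edge up about 6 mm); starts proud or already shut
- rim_near_right_top (a point): point on the upper face of the rim section at the corner at -x, -y, on the corner diagonal, 18 mm in from both outer edges: a good place to press; it moves with the section (5 to 6 mm higher when the section stands proud than when it is shut)
- rim_near_right (a joint): flex of that section (corner at -x, -y), rad: 0 = clicked shut and flush, 0.2 = standing proud (outer edge up about 9 mm at the corner); starts proud
- deli_tub: bystander, to be left where it is: round off-white deli tub with its flat lid on, 109 mm across, 75 mm high; origin centre of underside
- shaker: bystander, to be left where it is: aluminium seasoning shaker 70 mm across, 92 mm high, with a wire handle reaching 58 mm out on its +y side; origin centre of underside
- label_roll: bystander, to be left where it is: roll of paper labels lying flat, 84 mm across, 26 mm high; origin centre of underside
- thermometer: bystander, to be left where it is: probe thermometer lying flat, white handle 22 x 74 x 14 mm, steel probe to +y, 147 mm long in all; origin on its underside
- marker: bystander, to be left where it is: marker pen lying flat along its y, 135 mm long, 13 mm thick; origin on its underside
- tongs: bystander, to be left where it is: steel kitchen tongs lying along their x, 270 mm long, 26 mm high; origin on the underside, near the middle

How it is judged:
By the outcome, as a careful person would: the job done as asked, in the order asked, and still so for the second after the job is handed in, with the robot touching nothing.
It also fails if it takes over 58 s, if anything falls off the work surface, if the arm or the gripper's body presses on something with over 40 N, if the wrist force passes 120 N, or if a joint passes its speed limit or range.

## Robot

A 6-joint arm with a two-finger parallel gripper is mounted at the origin on the work surface. World frame = base frame: x ahead of the robot, y to its left, z up, the work surface at z = 0. Lengths are in m, angles in rad, forces in N, time in s.
With the tool pointing down it reaches from about 0.25 to 0.725 m from the base axis. Payload 4 kg.
Tool frame: the origin (TCP) lies midway between the tips of the shut fingers; the grasp point (between the pads) lies bot.tcp_to_grasp behind it (bot.tcp_to_grasp is the distance from the TCP to the grasp point, in m); z points along the fingers, y is the line along which they close (so a half turn about z gives the same grasp; the last joint's range is limited). The gripper opens to 85 mm and grips with 20 to 120 N. Pads are 22 mm wide; open, the fingers measure 114 mm over their backs; the gripper's body (76 mm by 85 mm) begins 54 mm behind the grasp point. The pads swing forward as they close: fully open they stand 13 mm farther back than shut.
Start: joints at [-1.289, 0.241, 0.005, 1.335, 0, 1.571], TCP at [0.139, -0.48, 0.231] pointing down, gripper open.
Joint ranges: [-2.72, 2.72], [-1.05, 1.87], [-1.09, 1.28], [-1.99, 2.15], [-1.42, 1.44], [-3.14, 3.14]. Speed limits (rad/s): [2.79, 2.79, 3.14, 3.14, 3.14, 3.14].

## Interface

Orientations are given as a unit quaternion [x, y, z, w].
In Python, from workcell import readout, camera, bot gives the robot as it stands. The module is installed in compiled form; this text tells all that it offers.
- The arm moves only by the tool jog_arm, never from a script. Its argument "motion" is a list of rows, each an object of numbers: "x", "y", "z": the shift along the tool's x, y, z in mm; "spin": the turn about the tool's z in degrees; "fingers": the closure, from -1 (fully open) to 1 (shut). A call has 1 to 8 rows; each row is the pose to reach, as a shift and turn from the pose commanded when the call began, along the tool's axes at that moment; what a row does not reach only later rows make up. A row lasts 1/8 s, in which the tool goes at most 62.5 mm and 10.7 degrees, less where a joint would pass 70% of its speed; a pose out of reach is approached as far as the arm can. A call with a gripper value outside its range is refused whole. The fingers move at their own pace and stop on an object; the grip force is fixed at half the most. Time passes only in rows, so rows that repeat a pose let the fingers close. It gives the time, the measured TCP pose, the force, the opening and the grip force at its end, in the units of the state.
- readout.get_obs(): the state, without advancing time (a new reading comes with each control period).
- camera(name): name is "scene" or "side" or "wrist"; returns a dict with "pixels" (480x640x3 uint8, red, green, blue), "K" (3x3 intrinsics, pixels), "dist" ([k1, k2, p1, p2, k3] as OpenCV has them; the pictures are not rectified), "rvec" (rotation vector, rad) and "tvec" (3), from world to camera coordinates, as OpenCV has them. Camera axes: x right, y down, z forward; pixel columns grow to the right and rows downward; lengths in m; the calibration is good to about 2 mm. A picture is of the moment at which its call begins. There is no depth.
- bot.job_done(): hands the job in; it is judged then, once.
The state is a dict: "clock": time; "joint_pos": joint angles; "joint_vel": joint speeds; "tau": joint torques, N m; "eef_pos": TCP position; "tool_rot": TCP orientation; "ft_force": force on the tool from outside, world axes, zero at the start; "ft_torque": the same for the moment, N m; "grip_width": finger opening in m; "grasp_force": force on a finger pad.
Only numpy, scipy, OpenCV 4.12 (cv2) and the standard library are available. Lean on these libraries where they do the work, as an engineer would, in place of code of your own. Each camera call takes 0.05 s, during which the arm holds its last target. There are 200 camera calls.

## Working session

There is one attempt and no reset: what is moved stays moved. The work goes in short steps, Python scripts to look and compute and a tool call to move; the robot and the scene stay as the last step left them, time stands still between calls to the robot, and variables do not carry over. Pictures are saved under pics/ and viewed, at most 10 in all, crops included, and the job is handed in when it is done.

Besides the shell and the picture viewer there is one more tool, called after "Call:" as name(argument=value, ...), one argument or row to a line, values as JSON. jog_arm: Moves the arm, as the interface text tells. Its arguments: {"type":"object","properties":{"motion":{"type":"array"}},"required":["motion"]}

```bash
mkdir -p pics
cat > h.py <<'E'
import numpy as np,cv2
from workcell import readout,camera,bot
def ray(c,uv,z):
    R=cv2.Rodrigues(np.array(c["rvec"],float))[0];t=np.array(c["tvec"],float).ravel()
    p=cv2.undistortPoints(np.array(uv,float).reshape(-1,1,2),np.array(c["K"]),np.array(c["dist"])).reshape(-1,2)
    d=np.c_[p,np.ones(len(p))]@R; o=-R.T@t
    return o+d*((z-o[2])/d[:,2])[:,None]
def proj(c,P):
    return cv2.projectPoints(np.array(P,float),np.array(c["rvec"],float),np.array(c["tvec"],float),np.array(c["K"]),np.array(c["dist"]))[0].reshape(-1,2)
E
python3 - <<'E'
from h import *
import pickle
for n in("scene","side"):
    c=camera(n);pickle.dump(c,open(n+'.pkl','wb'));cv2.imwrite(f'pics/{n}0.png',c["pixels"][:,:,::-1])
o=readout.get_obs();print(o["clock"],o["eef_pos"],o["tool_rot"],o["ft_force"],o["grip_width"],bot.tcp_to_grasp)
E
```

```text
0.1 [ 0.13887724 -0.47975851  0.23051827] [ 9.90089318e-01  1.40436121e-01 -1.31312950e-04 -9.06691431e-04] [0.34968198 1.00104447 0.16965964] 0.08539631292326032 0.0187
```

View pics/scene0.png

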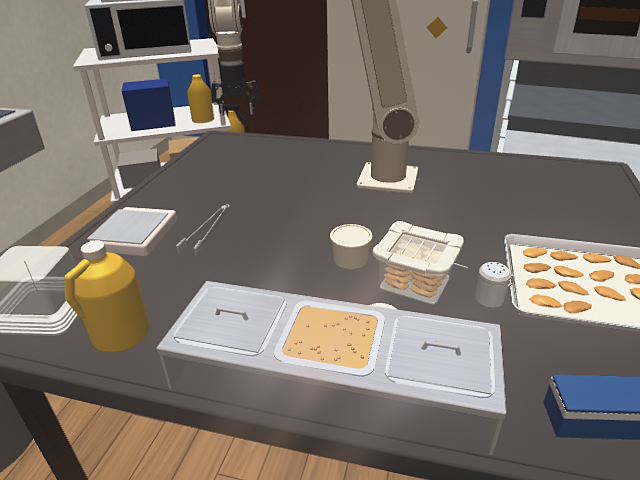

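View pics/side0.png

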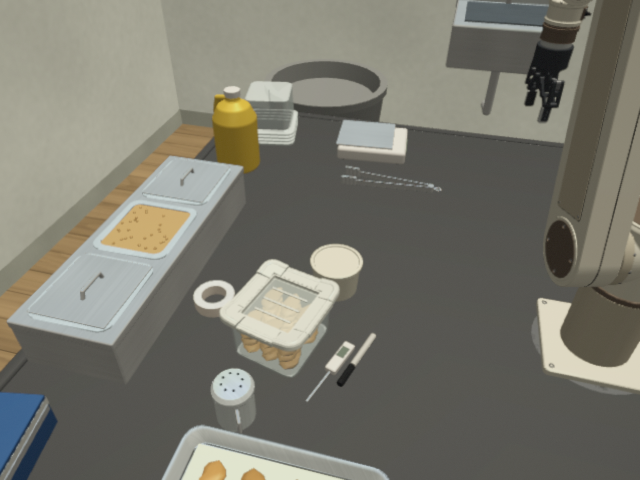

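The scene picture shows the lid at about (418,248), with the tub at (351,245) and the shaker at (493,283). In the side picture the lid is at about (280,303). I'll enlarge both.

Run:
```python
import cv2
a=cv2.imread('pics/scene0.png')[215:305,360:480];b=cv2.imread('pics/side0.png')[250:380,210:350]
cv2.imwrite('pics/sc.png',cv2.resize(a,None,fx=6,fy=6,interpolation=2));cv2.imwrite('pics/sd.png',cv2.resize(b,None,fx=4.5,fy=4.5,interpolation=2))
```

```text
(no output)
```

View pics/sc.png

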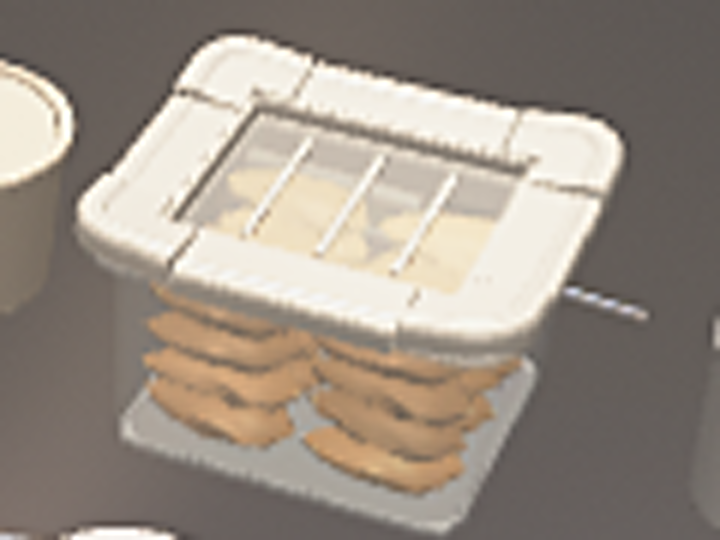

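View pics/sd.png

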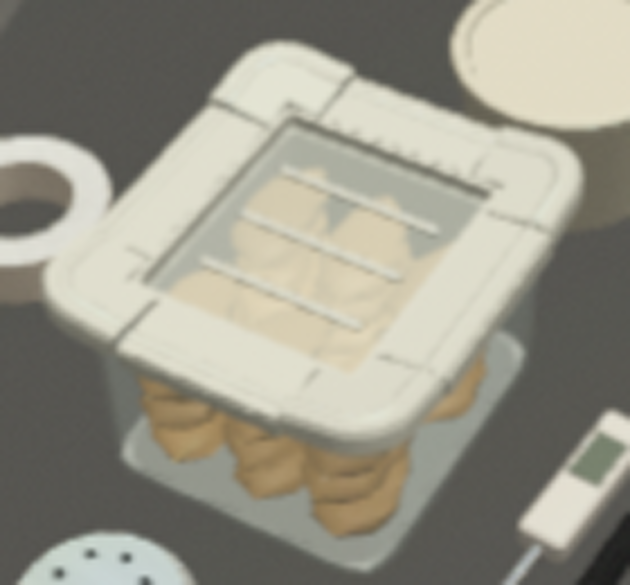

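The scene crop has inner panel corners near (255,97), (537,160), (463,298) and (175,220). The side crop has them near (290,112), (495,190), (355,370) and (145,283). I'll fit the box pose from these.

```bash
cat > fit.py <<'E'
from h import *
import pickle
from scipy.optimize import least_squares
S=pickle.load(open('scene.pkl','rb'));D=pickle.load(open('side.pkl','rb'))
L=np.array([[-53,-60],[-53,60],[53,60],[53,-60]])/1e3
s=np.array([[255,97],[537,160],[463,298],[175,220]])/6+[360,215]
d=np.array([[495,190],[355,370],[145,283],[290,112]])/4.5+[210,250]
for c,uv in((S,s),(D,d)):print(ray(c,uv,.105).round(3).tolist())
def W(p,P):
    a=p[2];R=np.array([[np.cos(a),-np.sin(a)],[np.sin(a),np.cos(a)]]);return P@R.T+p[:2]
def f(p):
    Q=np.c_[W(p,L),np.full(4,.105)];return np.r_[proj(S,Q)-s,proj(D,Q)-d].ravel()
r=least_squares(f,[.5,0,0]);print(r.x,np.rad2deg(r.x[2]),f(r.x).round(1).tolist())
p=r.x;np.save('pose.npy',p)
T=np.array([[-71,0],[-65,72],[0,78],[65,72],[71,0],[65,-72],[0,-78],[-65,-72]])/1e3
print(W(p,T).round(4).tolist())
print('tub',ray(S,[[351,233]],.075),'shaker',ray(S,[[494,268]],.092),ray(D,[[233,386]],.092))
E
python3 fit.py
```

```text
[[0.518, 0.104, 0.105], [0.541, 0.218, 0.105], [0.642, 0.195, 0.105], [0.614, 0.085, 0.105]]
[[0.511, 0.105, 0.105], [0.538, 0.213, 0.105], [0.631, 0.192, 0.105], [0.608, 0.083, 0.105]]
[ 0.57299047  0.14887032 -0.22388725] -12.827794568056937 [-0.5, -2.1, 0.4, -1.3, 0.3, -1.0, -2.6, -1.1, 2.0, -0.8, 0.9, 2.9, -4.2, 0.6, -1.2, -1.7]
[[0.5038, 0.1646], [0.5256, 0.2335], [0.5903, 0.2249], [0.6524, 0.2046], [0.6422, 0.1331], [0.6204, 0.0642], [0.5557, 0.0728], [0.4936, 0.0931]]
tub [[ 0.50670764 -0.02654032  0.075     ]] shaker [[0.60791583 0.31956791 0.092     ]] [[0.59375474 0.33135881 0.092     ]]
```

Call:
jog_arm(
  motion=[
    {"x":43,"y":-35,"spin":4,"fingers":1},
    {"x":86,"y":-70,"spin":8,"fingers":1},
    {"x":129,"y":-105,"spin":12,"fingers":1},
    {"x":172,"y":-140,"spin":16,"fingers":1},
    {"x":215,"y":-175,"spin":20,"fingers":1},
    {"x":258,"y":-210,"spin":24,"fingers":1},
    {"x":301,"y":-245,"spin":29,"fingers":1},
    {"x":344,"y":-280,"spin":29,"fingers":1},
  ],
)

```text
validation failed for argument at $.mo...
```

Call:
jog_arm(
  motion=[
    {"x":20,"y":-50,"fingers":1},
    {"x":40,"y":-100,"fingers":1},
    {"x":60,"y":-150,"fingers":1},
    {"x":80,"y":-200,"fingers":1},
    {"x":100,"y":-250,"fingers":1},
    {"x":119,"y":-298,"fingers":1},
    {"x":119,"y":-298,"fingers":1},
  ],
)

```text
validation failed for argument at $.mo...
```

Run:
```python
from h import *
import pickle
c=camera("wrist");pickle.dump(c,open('w1.pkl','wb'));cv2.imwrite('pics/w1.png',c["pixels"][:,:,::-1])
o=readout.get_obs();print(o["clock"],o["eef_pos"],o["tool_rot"],o["ft_force"],o["grip_width"])
```

```text
0.15 [ 0.13890768 -0.47981355  0.23060869] [ 9.90089633e-01  1.40434501e-01 -1.25725609e-04 -8.07979078e-04] [1.0863713  0.48826036 0.19484263] 0.08573910206213121
```

View pics/w1.png

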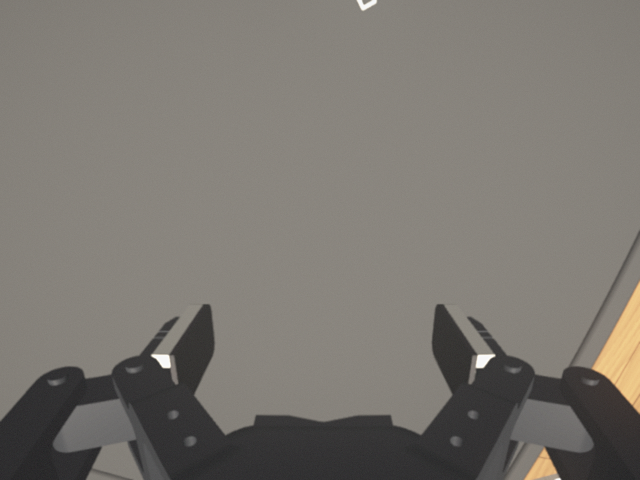

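The move was refused, so the wrist view shows only bare table with the fingers open. Each row probably needs every key, so I'll fill them all in.

Call:
jog_arm(
  motion=[
    {"x":43,"y":-35,"z":0,"spin":4,"fingers":1},
    {"x":86,"y":-70,"z":0,"spin":8,"fingers":1},
    {"x":129,"y":-105,"z":0,"spin":12,"fingers":1},
    {"x":172,"y":-140,"z":0,"spin":16,"fingers":1},
    {"x":215,"y":-175,"z":0,"spin":20,"fingers":1},
    {"x":258,"y":-210,"z":0,"spin":24,"fingers":1},
    {"x":301,"y":-245,"z":0,"spin":29,"fingers":1},
    {"x":344,"y":-280,"z":0,"spin":29,"fingers":1},
  ],
)

```text
clock: 1.15
eef_pos: [0.3923, -0.114, 0.2313]
tool_rot: [0.994, -0.112, 0.0, 0.0]
ft_force: [0.9, -0.8, 0.5]
grip_width: 0.0002
grasp_force: 0.0
```

Call:
jog_arm(
  motion=[
    {"x":10,"y":-50,"z":0,"spin":0,"fingers":1},
    {"x":20,"y":-100,"z":0,"spin":0,"fingers":1},
    {"x":30,"y":-150,"z":0,"spin":0,"fingers":1},
    {"x":40,"y":-200,"z":0,"spin":0,"fingers":1},
    {"x":50,"y":-250,"z":0,"spin":0,"fingers":1},
    {"x":60,"y":-298,"z":0,"spin":0,"fingers":1},
    {"x":60,"y":-298,"z":0,"spin":0,"fingers":1},
  ],
)

```text
clock: 2.02
eef_pos: [0.4697, -0.0534, 0.2313]
tool_rot: [0.997, -0.072, 0.001, -0.025]
ft_force: [1.0, -0.4, -0.5]
grip_width: -0.0001
grasp_force: 0.0
```

Run:
```python
from h import *
import pickle
c=camera("wrist");pickle.dump(c,open('w1.pkl','wb'));cv2.imwrite('pics/w2.png',c["pixels"][:,:,::-1])
o=readout.get_obs();print(o["clock"],o["eef_pos"],o["tool_rot"],o["ft_force"],o["grip_width"])
```

```text
2.075 [ 0.47036408 -0.05335262  0.2313014 ] [ 0.99712407 -0.07168521  0.00111925 -0.02456763] [ 1.06733003 -0.16071722 -0.02751442] -0.0001883945191865039
```

View pics/w2.png

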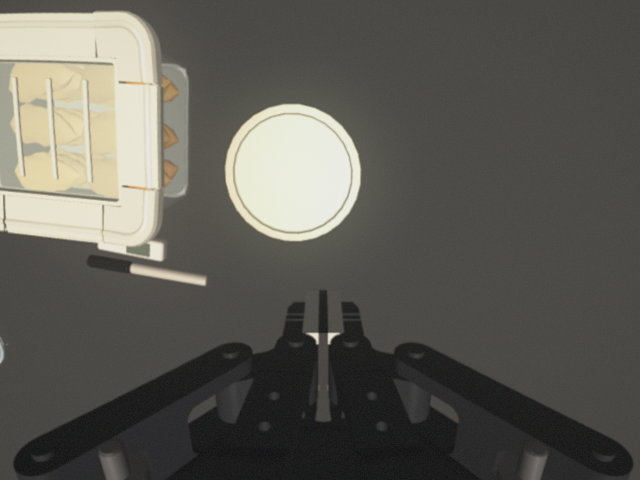

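The wrist view shows the lid at top left, (75,125), and the tub at (293,172). The arm stopped short and slightly tilted, so I'll check the joints.

Run:
```python
from h import *
from scipy.spatial.transform import Rotation as R
o=readout.get_obs();print(o["joint_pos"].round(3),o["joint_vel"].round(3),o["tau"].round(1));print(R.from_quat(o["tool_rot"]).as_matrix().round(3))
```

```text
[-0.144  0.189 -0.062  1.321  0.049  3.141] [ 0.003 -0.012 -0.02   0.001  0.     0.001] [ -0.1 -35.4  24.3   0.5   0.1   0. ]
[[ 0.99  -0.143  0.006]
 [-0.143 -0.989  0.049]
 [-0.001 -0.049 -0.999]]
```

Call:
jog_arm(
  motion=[
    {"x":0,"y":0,"z":0,"spin":0,"fingers":1},
  ],
)

```text
clock: 2.2
eef_pos: [0.4691, -0.0531, 0.2312]
tool_rot: [0.997, -0.072, 0.001, -0.025]
ft_force: [-1.0, 1.0, -0.3]
grip_width: -0.0003
grasp_force: 0.0
```

Joint 6 is at its limit, so I'll spin the other way: -85° makes tool x the box's y axis and tool y the box's x axis.

Call:
jog_arm(
  motion=[
    {"x":0,"y":0,"z":0,"spin":-10.6,"fingers":1},
    {"x":0,"y":0,"z":0,"spin":-21.2,"fingers":1},
    {"x":0,"y":0,"z":0,"spin":-31.8,"fingers":1},
    {"x":0,"y":0,"z":0,"spin":-42.4,"fingers":1},
    {"x":0,"y":0,"z":0,"spin":-53,"fingers":1},
    {"x":0,"y":0,"z":0,"spin":-63.6,"fingers":1},
    {"x":0,"y":0,"z":0,"spin":-74.2,"fingers":1},
    {"x":0,"y":0,"z":0,"spin":-84.8,"fingers":1},
  ],
)

```text
clock: 3.2
eef_pos: [0.4688, -0.0529, 0.2315]
tool_rot: [0.783, 0.622, 0.017, -0.018]
ft_force: [0.1, -0.0, 0.1]
grip_width: 0.0001
grasp_force: 0.0
```

```bash
cat >> h.py <<'E'
from scipy.spatial.transform import Rotation as Ro
def wbox(b):
    p=np.load('pose.npy');a=p[2];R=np.array([[np.cos(a),-np.sin(a)],[np.sin(a),np.cos(a)]])
    b=np.array(b,float);return np.r_[R@b[:2]/1e3+p[:2],b[2]/1e3]
def shift(*bs):
    o=readout.get_obs();R=Ro.from_quat(o["tool_rot"]).as_matrix()
    for b in bs: print(b,((wbox(b)-o["eef_pos"])@R*1e3).round(1).tolist())
E
python3 -c "
from h import *
shift((0,-100,235));print(readout.get_obs()['joint_pos'])"
```

```text
(0, -100, 235) [120.1, 56.3, 2.0]
[-0.1440081   0.186199   -0.06482739  1.3219002   0.04910725  1.65442993]
```

Call:
jog_arm(
  motion=[
    {"x":40,"y":19,"z":1,"spin":0,"fingers":1},
    {"x":80,"y":38,"z":1,"spin":0,"fingers":1},
    {"x":120,"y":56,"z":2,"spin":0,"fingers":1},
    {"x":120,"y":56,"z":2,"spin":0,"fingers":1},
  ],
)

```text
clock: 3.7
eef_pos: [0.5524, 0.0529, 0.2344]
tool_rot: [0.783, 0.621, 0.017, -0.018]
ft_force: [-0.7, -0.6, -0.1]
grip_width: 0.0001
grasp_force: 0.0
```

Run:
```python
from h import *
import pickle
c=camera("wrist");pickle.dump(c,open('w3.pkl','wb'));im=c["pixels"][:,:,::-1].copy()
cv2.imwrite('pics/w3.png',im)
o=readout.get_obs();print(o["clock"],o["eef_pos"],o["tool_rot"],o["ft_force"])
print(proj(c,[wbox((x,y,105)) for x,y in [(-53,-60),(-53,60),(53,60),(53,-60)]]).round())
```

```text
3.75 [0.55140577 0.05166629 0.23434463] [ 0.78384128  0.62048452  0.01656594 -0.01781487] [-0.9412616   0.83276046 -0.39740996]
[[248. 187.]
 [241.  10.]
 [398.   8.]
 [393. 186.]]
```

View pics/w3.png

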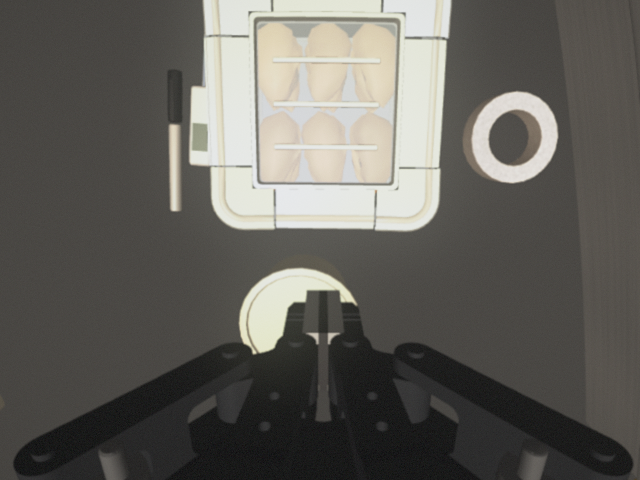

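The wrist view shows inner panel corners at about (253,188), (398,188), (405,12) and (249,12), a few pixels from the prediction. I'll refit and go to press the right middle first.

Run:
```python
from h import *
import pickle
from scipy.optimize import least_squares
c=pickle.load(open('w3.pkl','rb'));uv=np.array([[253,188],[249,12],[405,12],[398,188]])
def f(p):
    np.save('pose.npy',p);return (proj(c,[wbox((x,y,105)) for x,y in [(-53,-60),(-53,60),(53,60),(53,-60)]])-uv).ravel()
r=least_squares(f,np.load('pose.npy'),diff_step=1e-4);np.save('pose.npy',r.x);print(r.x,np.rad2deg(r.x[2]),r.fun.round(1))
shift((0,-78,130),(0,-78,115))
```

```text
[ 0.57704927  0.14624676 -0.23360264] -13.384445354265951 [ 0.2  0.1 -0.7 -0.7  0.2 -0.2  0.4  0.8]
(0, -78, 130) [14.9, 3.9, 105.2]
(0, -78, 115) [14.2, 4.0, 120.1]
```

Call:
jog_arm(
  motion=[
    {"x":15,"y":4,"z":55,"spin":0,"fingers":1},
    {"x":14,"y":4,"z":105,"spin":0,"fingers":1},
    {"x":14,"y":4,"z":120,"spin":0,"fingers":1},
    {"x":14,"y":4,"z":124,"spin":0,"fingers":1},
    {"x":14,"y":4,"z":127,"spin":0,"fingers":1},
    {"x":14,"y":4,"z":129,"spin":0,"fingers":1},
    {"x":14,"y":4,"z":130,"spin":0,"fingers":1},
    {"x":14,"y":4,"z":130,"spin":0,"fingers":1},
  ],
)

```text
clock: 4.75
eef_pos: [0.5595, 0.0699, 0.1061]
tool_rot: [0.784, 0.62, 0.017, -0.017]
ft_force: [0.3, 0.5, -0.3]
grip_width: 0.0001
grasp_force: 0.0
```

Call:
jog_arm(
  motion=[
    {"x":0,"y":0,"z":1,"spin":0,"fingers":1},
    {"x":0,"y":0,"z":2,"spin":0,"fingers":1},
    {"x":0,"y":0,"z":3,"spin":0,"fingers":1},
    {"x":0,"y":0,"z":3,"spin":0,"fingers":1},
  ],
)

```text
clock: 5.25
eef_pos: [0.5597, 0.0699, 0.1049]
tool_rot: [0.785, 0.62, 0.018, -0.017]
ft_force: [-4.1, -0.8, 11.6]
grip_width: -0.0
grasp_force: 5.7
```

Call:
jog_arm(
  motion=[
    {"x":0,"y":0,"z":2,"spin":0,"fingers":1},
    {"x":0,"y":0,"z":2,"spin":0,"fingers":1},
  ],
)

```text
clock: 5.5
eef_pos: [0.5598, 0.0699, 0.1047]
tool_rot: [0.785, 0.62, 0.018, -0.017]
ft_force: [-7.6, -1.1, 20.8]
grip_width: 0.0001
grasp_force: 10.3
```

```bash
python3 -c "
from h import *
print(readout.get_obs()['ft_force'],readout.get_obs()['eef_pos'])
shift((0,-78,120),(65,-72,120),(65,-72,100))"
```

```text
[-7.59633377 -1.14411742 20.82181632] [0.55979209 0.06990163 0.10465861]
(0, -78, 120) [1.0, -0.9, -15.3]
(65, -72, 120) [7.0, 64.1, -15.2]
(65, -72, 100) [6.1, 64.1, 4.8]
```

Call:
jog_arm(
  motion=[
    {"x":0,"y":0,"z":-22,"spin":0,"fingers":1},
    {"x":4,"y":34,"z":-22,"spin":0,"fingers":1},
    {"x":7,"y":64,"z":-22,"spin":0,"fingers":1},
    {"x":6,"y":64,"z":-15,"spin":0,"fingers":1},
    {"x":6,"y":64,"z":-10,"spin":0,"fingers":1},
    {"x":6,"y":64,"z":-6,"spin":0,"fingers":1},
    {"x":6,"y":64,"z":-3,"spin":0,"fingers":1},
    {"x":6,"y":64,"z":0,"spin":0,"fingers":1},
  ],
)

```text
clock: 6.5
eef_pos: [0.6228, 0.0608, 0.1043]
tool_rot: [0.785, 0.62, 0.018, -0.017]
ft_force: [-7.9, -3.0, 26.1]
grip_width: -0.0002
grasp_force: 14.0
```

Call:
jog_arm(
  motion=[
    {"x":0,"y":0,"z":0,"spin":0,"fingers":1},
  ],
)

```text
clock: 6.62
eef_pos: [0.6226, 0.0609, 0.1045]
tool_rot: [0.785, 0.62, 0.018, -0.017]
ft_force: [-5.4, -2.0, 20.6]
grip_width: 0.0004
grasp_force: 10.3
```

```bash
python3 -c "
from h import *
p=readout.get_obs()['eef_pos'];print(p,wbox((65,-72,105)))
shift((65,-72,105),(71,0,105),(65,72,105),(0,78,105),(-65,72,105),(-71,0,105),(-65,-72,105),(0,-78,105))"
```

```text
[0.62256323 0.06085772 0.10451582] [0.62361696 0.06115592 0.105     ]
(65, -72, 105) [0.6, 1.0, -0.5]
(71, 0, 105) [72.5, 6.9, 3.0]
(65, 72, 105) [144.4, 0.9, 6.6]
(0, 78, 105) [150.4, -64.1, 7.1]
(-65, 72, 105) [144.3, -129.1, 7.1]
(-71, 0, 105) [72.4, -135.1, 3.6]
(-65, -72, 105) [0.5, -129.0, 0.0]
(0, -78, 105) [-5.5, -64.0, -0.5]
```

Call:
jog_arm(
  motion=[
    {"x":0,"y":0,"z":-22,"spin":0,"fingers":1},
    {"x":36,"y":3,"z":-20,"spin":0,"fingers":1},
    {"x":72,"y":6,"z":-18,"spin":0,"fingers":1},
    {"x":72,"y":6,"z":-11,"spin":0,"fingers":1},
    {"x":72,"y":6,"z":-5,"spin":0,"fingers":1},
    {"x":72,"y":6,"z":-1,"spin":0,"fingers":1},
    {"x":72,"y":6,"z":3,"spin":0,"fingers":1},
    {"x":72,"y":6,"z":3,"spin":0,"fingers":1},
  ],
)

```text
clock: 7.62
eef_pos: [0.6457, 0.1285, 0.1048]
tool_rot: [0.785, 0.619, 0.018, -0.017]
ft_force: [-5.4, -2.8, 15.8]
grip_width: -0.0002
grasp_force: 7.7
```

Call:
jog_arm(
  motion=[
    {"x":0,"y":0,"z":-22,"spin":0,"fingers":1},
    {"x":36,"y":-3,"z":-20,"spin":0,"fingers":1},
    {"x":72,"y":-6,"z":-18,"spin":0,"fingers":1},
    {"x":72,"y":-6,"z":-11,"spin":0,"fingers":1},
    {"x":72,"y":-6,"z":-5,"spin":0,"fingers":1},
    {"x":72,"y":-6,"z":-1,"spin":0,"fingers":1},
    {"x":72,"y":-6,"z":4,"spin":0,"fingers":1},
    {"x":72,"y":-6,"z":4,"spin":0,"fingers":1},
  ],
)

```text
clock: 8.62
eef_pos: [0.6569, 0.1996, 0.1048]
tool_rot: [0.785, 0.619, 0.019, -0.017]
ft_force: [-6.3, -2.9, 17.5]
grip_width: 0.0003
grasp_force: 8.7
```

Call:
jog_arm(
  motion=[
    {"x":0,"y":0,"z":-22,"spin":0,"fingers":1},
    {"x":3,"y":-33,"z":-22,"spin":0,"fingers":1},
    {"x":6,"y":-65,"z":-21,"spin":0,"fingers":1},
    {"x":6,"y":-65,"z":-14,"spin":0,"fingers":1},
    {"x":6,"y":-65,"z":-8,"spin":0,"fingers":1},
    {"x":6,"y":-65,"z":-4,"spin":0,"fingers":1},
    {"x":6,"y":-65,"z":1,"spin":0,"fingers":1},
    {"x":6,"y":-65,"z":1,"spin":0,"fingers":1},
  ],
)

```text
clock: 9.62
eef_pos: [0.5953, 0.2215, 0.1049]
tool_rot: [0.785, 0.619, 0.018, -0.017]
ft_force: [-9.2, -4.3, 23.8]
grip_width: 0.0004
grasp_force: 11.4
```

Call:
jog_arm(
  motion=[
    {"x":0,"y":0,"z":-22,"spin":0,"fingers":1},
    {"x":-3,"y":-33,"z":-22,"spin":0,"fingers":1},
    {"x":-6,"y":-65,"z":-22,"spin":0,"fingers":1},
    {"x":-6,"y":-65,"z":-14,"spin":0,"fingers":1},
    {"x":-6,"y":-65,"z":-8,"spin":0,"fingers":1},
    {"x":-6,"y":-65,"z":-4,"spin":0,"fingers":1},
    {"x":-6,"y":-65,"z":0,"spin":0,"fingers":1},
    {"x":-6,"y":-65,"z":0,"spin":0,"fingers":1},
  ],
)

```text
clock: 10.62
eef_pos: [0.5312, 0.2313, 0.1047]
tool_rot: [0.785, 0.619, 0.019, -0.017]
ft_force: [-9.0, -3.3, 25.5]
grip_width: -0.0001
grasp_force: 12.9
```

```bash
python3 -c "
from h import *
shift((-65,72,105),(-71,0,105),(-65,-72,105))"
```

```text
(-65, 72, 105) [-0.2, -0.7, -0.3]
(-71, 0, 105) [-72.1, -6.6, -4.0]
(-65, -72, 105) [-144.0, -0.5, -7.7]
```

Call:
jog_arm(
  motion=[
    {"x":0,"y":0,"z":-24,"spin":0,"fingers":1},
    {"x":-36,"y":-3,"z":-25,"spin":0,"fingers":1},
    {"x":-72,"y":-6,"z":-25,"spin":0,"fingers":1},
    {"x":-72,"y":-6,"z":-18,"spin":0,"fingers":1},
    {"x":-72,"y":-6,"z":-12,"spin":0,"fingers":1},
    {"x":-72,"y":-6,"z":-8,"spin":0,"fingers":1},
    {"x":-72,"y":-6,"z":-4,"spin":0,"fingers":1},
    {"x":-72,"y":-6,"z":-4,"spin":0,"fingers":1},
  ],
)

```text
clock: 11.62
eef_pos: [0.5083, 0.1627, 0.1047]
tool_rot: [0.784, 0.62, 0.018, -0.016]
ft_force: [-8.0, -6.5, 23.9]
grip_width: 0.0001
grasp_force: 12.3
```

Call:
jog_arm(
  motion=[
    {"x":0,"y":0,"z":-24,"spin":0,"fingers":1},
    {"x":-36,"y":3,"z":-25,"spin":0,"fingers":1},
    {"x":-72,"y":6,"z":-25,"spin":0,"fingers":1},
    {"x":-72,"y":6,"z":-18,"spin":0,"fingers":1},
    {"x":-72,"y":6,"z":-12,"spin":0,"fingers":1},
    {"x":-72,"y":6,"z":-8,"spin":0,"fingers":1},
    {"x":-72,"y":6,"z":-4,"spin":0,"fingers":1},
    {"x":-72,"y":6,"z":-4,"spin":0,"fingers":1},
  ],
)

```text
clock: 12.62
eef_pos: [0.497, 0.0921, 0.1045]
tool_rot: [0.784, 0.62, 0.018, -0.017]
ft_force: [-7.2, -3.3, 22.7]
grip_width: -0.0003
grasp_force: 11.6
```

Call:
jog_arm(
  motion=[
    {"x":0,"y":0,"z":-30,"spin":0,"fingers":1},
    {"x":0,"y":0,"z":-80,"spin":0,"fingers":1},
    {"x":-30,"y":30,"z":-130,"spin":0,"fingers":1},
    {"x":-30,"y":60,"z":-130,"spin":0,"fingers":1},
    {"x":-30,"y":60,"z":-130,"spin":0,"fingers":1},
  ],
)

```text
clock: 13.25
eef_pos: [0.5494, 0.0421, 0.2292]
tool_rot: [0.785, 0.62, 0.018, -0.017]
ft_force: [0.1, 0.2, -0.3]
grip_width: -0.0
grasp_force: 0.0
```

Run:
```python
from h import *
out=[]
for n,x,y in(("scene",360,215),("side",210,245),("wrist",0,0)):
    im=camera(n)["pixels"][:,:,::-1]
    out.append(cv2.resize(im[y:y+100,x:x+135],(400,296),interpolation=2) if n!="wrist" else cv2.resize(im[:240],(800,300)))
cv2.imwrite('pics/end.png',np.vstack([np.hstack(out[:2]),out[2]]))
```

```text
(no output)
```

View pics/end.png

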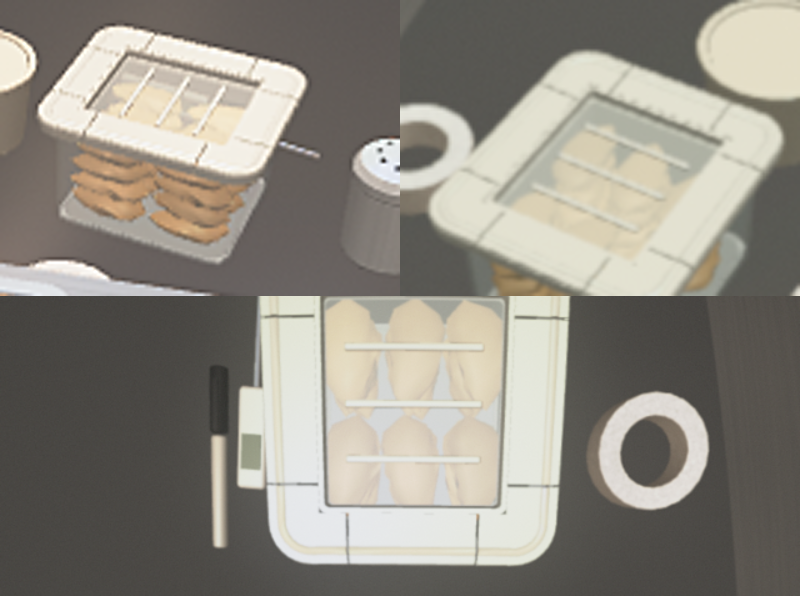

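The rim is flush all round in all three views, the neighbours look undisturbed, and every press ended solid at 104.5 to 105 mm.

```bash
python3 -c "
from workcell import bot
print(bot.job_done())"
```

```text
the job is handed in; nothing more can be done
None
```

All eight rim sections were pressed with 16–26 N until solid and now sit flush, the box and the things around it look undisturbed in the final pictures, and the job was handed in at about 13 s.

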